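Move a sample vial to the other bay of a two-drawer sampler

TASK

The sample vial stands in the sampler drawer that was left out and is to be run in the other bay: press the shut drawer so that its push-push catch lets go and it slides out, and move the vial across to stand upright in the middle of the round pad in that drawer. Then push both drawers home, gently and without ramming them, until each one latches and stays in by itself.

Things in the scene. Friction and masses are not known exactly. Their poses are not given: they have to be found in the camera images.
- sampler: two-bay vial sampler, a fixed white box 222 mm deep (x), 242 wide (y), 198 high; origin under its centre, +x front to back, front plane at x = -110 mm. Two drawers low in the front, 56 mm either side of the middle. Above their openings (96 to 198 mm up) the front is one upright wall: work there with the tool leaning back towards the robot, 30 to 50 degrees from vertical. Place and yaw vary.
- drawer_shut (a joint): opening (m, along the sampler's -x) of the drawer that is shut at the start (left or right, it varies): 0.075 fully out, -0.004 to 0.004 latched (catches are set differently). Push-push catch: a push 5 mm or more past the latched place, then let go, switches it: latched becomes released (a damped spring slides it out in about 1 s), out becomes latched. A shorter push changes nothing.
- drawer_out (a joint): opening of the drawer that stands out at the start, with the vial in it; same build, values and catch. Spring and damper of either drawer push back with 4 to 9 N; about 5 mm past the latched place it meets a rubber buffer (8 N per mm, bottoming 5 mm farther in), so a slow push that stops when 14 N is felt has switched the catch. Over 35 N on a drawer counts as ramming.
- drawer_shut_front (a point): middle of the small round press mark on the outer face of that drawer's grey front, 36 mm above the worktop; the front is 90 mm wide, reaches from 9 to 65 mm above the worktop and is upright, square to the travel. +x points into the sampler, +z up. Moves with the drawer; latched it stands about 15 mm proud of the sampler's front plane.
- drawer_out_front (a point): the same point on the other drawer's front
- drawer_shut_pad (a point): middle of the round dark pad (45 mm across) on that drawer's flat tray floor, at floor level, 24 mm above the worktop, 51 mm behind the front's outer face; +x into the sampler. Moves with the drawer: out, it is 39 mm before the sampler's front plane. Tray inside 76 mm wide, 79 long, side walls 8 mm high; the opening behind is 85 mm wide and 96 mm high above the worktop.
- drawer_out_pad (a point): the same point in the other drawer
- vial: clear glass vial with a white cap, 25 mm across, 56 mm tall, about 22 g; round, straight body up to 42 mm, cap above; origin at the centre of its underside, z along its axis. Starts upright near the middle of the pad of the drawer that is out.
- oil_bottle: bystander: small bottle of immersion oil with black cap, 25 mm across, 52 mm tall; origin under its centre. Leave alone.
- dish_e: bystander: round flat culture dish, 60 mm across, 15 mm tall; origin under its centre. Leave alone.
- dust_cap: bystander: flat round black cap, 63 mm across, 12 mm tall; origin under its centre. Leave alone.

How it is judged:
By the outcome, as a careful person would: the job done as asked, in the order asked, and still so for the second after the job is handed in, with the robot touching nothing.
It also fails if it takes over 64 s, if anything falls off the work surface, if the arm or the gripper's body presses on something with over 40 N, if the wrist force passes 120 N, or if a joint passes its speed limit or range.

ROBOT

A 6-joint arm with a two-finger parallel gripper is mounted at the origin on a cart in front of the work surface, level with it; the furniture and walls round the work are solid. World frame = base frame: x ahead of the robot, y to its left, z up, the work surface at z = 0. Lengths are in mm, angles in degrees, forces in N, time in s.
With the tool pointing down it reaches from about 300 to 1000 mm from the base axis. Payload 5.1 kg.
Tool frame: the origin (TCP) lies midway between the tips of the shut fingers; the grasp point (between the pads) lies 19 mm behind it; z points along the fingers, y is the line along which they close (so a half turn about z gives the same grasp; the last joint's range is limited). The gripper opens to 95 mm and grips with 3 to 60 N. Pads are 20 mm wide; open, the fingers measure 119 mm over their backs; the gripper's body (75 mm by 180 mm) begins 59 mm behind the grasp point.
Start: joints at [-69.763, 7.093, 94.555, -0, 78.352, -4.733], TCP at [274.356, -589.248, 214.656] pointing down, gripper open.
Joint ranges: [-149.61, 149.61], [-58.7, 133.49], [1.44, 155.28], [-77.14, 257.14], [18.33, 153.61], [-166.67, 166.67]. Speed limits (degrees/s): [147.25, 147.25, 180, 180, 180, 180].

INTERFACE

Orientations are given as a 3x3 rotation matrix whose columns are the frame's x, y, z axes.
In Python, from bench import ctrl, eyes, finish_job gives the robot as it stands.
- The arm moves only by the tool step_arm, never from a script. Its argument "deltas" is text: rows parted by semicolons, each of 7 numbers parted by spaces: the shift along the tool's x, y, z in m, then the turn, a rotation vector about the tool's x, y, z in rad, then the finger opening in m, from 0 to 0.0951. In form: dx dy dz wx wy wz fingers; .... A call has exactly 10 rows; each row is the pose to reach, as a shift and turn from the pose commanded when the call began, along the tool's axes at that moment; what a row does not reach only later rows make up. A row lasts 1/12 s, in which the tool goes at most 41.7 mm and 7.16 degrees, less where a joint would pass 70% of its speed; a pose out of reach is approached as far as the arm can. A call with a gripper value outside its range is refused whole. The fingers move at their own pace and stop on an object; the grip force is fixed at half the most. Time passes only in rows, so rows that repeat a pose let the fingers close, or fill a call up. It gives the time, the measured TCP pose, the force, the opening and the grip force at its end, in the units of the state.
- ctrl.sense(): the state, without advancing time (a new reading comes with each control period).
- eyes.read_camera(name): name is "scene" or "top"; returns (picture, depth): 420x560x3 uint8, blue, green, red; 420x560 float32, mm along the optical axis (not along the pixel's ray), 0 where there is no reading.
- eyes.camera_info(name): a dict with "intrinsics" (3x3 intrinsics, pixels), "xyz" and "attitude" of the camera in the world. Camera axes: x right, y up, looking along -z (the intrinsics and any distortion apply to the point x, -y, -z); pixel columns grow to the right and rows downward; lengths in mm; the calibration is good to about 2 mm. A picture is of the moment at which its call begins. camera_info takes no time and is no camera call.
- finish_job(): hands the job in; it is judged then, once.
The state is a dict: "time": time; "joint_positions": joint angles; "joint_vel": joint speeds; "joint_efforts": joint torques, N m; "tcp_pos": TCP position; "tcp_rot": TCP orientation; "force": force on the tool from outside, world axes, zero at the start; "ft_torque": the same for the moment, N m; "finger_gap": finger opening in mm; "finger_force": force on a finger pad.
Only numpy, scipy, OpenCV 4.12 (cv2) and the standard library are available. Lean on these libraries where they do the work, as an engineer would, in place of code of your own. Each camera call takes 0.05 s, during which the arm holds its last target. There are 200 camera calls.

## Working session

There is one attempt and no reset: what is moved stays moved. The work goes in short steps, Python scripts to look and compute and a tool call to move; the robot and the scene stay as the last step left them, time stands still between calls to the robot, and variables do not carry over. Pictures are saved under pics/ and viewed, at most 10 in all, crops included, and the job is handed in when it is done.

Besides the shell and the picture viewer there is one more tool, called after ">>>" by a JSON object that holds its "name" and its "arguments". step_arm: Moves the arm, as the interface text tells. Its arguments: {"type":"object","properties":{"deltas":{"type":"string"}},"required":["deltas"]}

```bash
mkdir -p pics; ls
cat > h.py <<'E'
import numpy as np, cv2
from bench import ctrl, eyes
def grab(n,f=None):
    im,d=eyes.read_camera(n)
    if f: cv2.imwrite('pics/'+f,im)
    return im,d
def cam(n):
    c=eyes.camera_info(n); return np.array(c['intrinsics']),np.array(c['xyz'],float),np.array(c['attitude'],float),c
def ray(n,u,v):
    K,p,R,_=cam(n); d=np.linalg.inv(K)@[u,v,1]; return p,R@(d*[1,-1,-1])
def onz(n,u,v,z):
    p,d=ray(n,u,v); return p+d*(z-p[2])/d[2]
def ondepth(n,u,v,D):
    p,d=ray(n,u,v); return p+d*D
E
python3 - <<'E'
from h import *
for n in('scene','top'):
    grab(n,n+'0.png'); print(cam(n)[3])
s=ctrl.sense(); print(s['time'],s['tcp_rot'],s['force'],s['finger_gap'])
E
```

```text
pics
{'intrinsics': array([[431.58473647,   0.        , 277.6621471 ],
       [  0.        , 431.58473647, 205.27865042],
       [  0.        ,   0.        ,   1.        ]]), 'xyz': array([ -95.56966734, -708.89454441,  410.58815271]), 'attitude': array([[ 0.63324678,  0.32661453, -0.70165622],
       [-0.77394379,  0.27084939, -0.57240862],
       [ 0.00308619,  0.90551839,  0.42429579]])}
{'intrinsics': array([[537.3105701 ,   0.        , 277.57483632],
       [  0.        , 537.3105701 , 212.11722255],
       [  0.        ,   0.        ,   1.        ]]), 'xyz': array([-222.39420761, -413.03994782,  984.15252264]), 'attitude': array([[ 0.25931957,  0.76084251, -0.59487144],
       [-0.96579045,  0.20522899, -0.15852403],
       [ 0.00147304,  0.61562954,  0.78803432]])}
0.1 [[ 9.06532889e-01  4.22134631e-01 -6.88389145e-04]
 [ 4.22135178e-01 -9.06531243e-01  1.73084279e-03]
 [ 1.06602412e-04 -1.85965919e-03 -9.99998265e-01]] [0.53901846 0.11880081 0.92784407] 95.22493058157063
```

View pics/scene0.png

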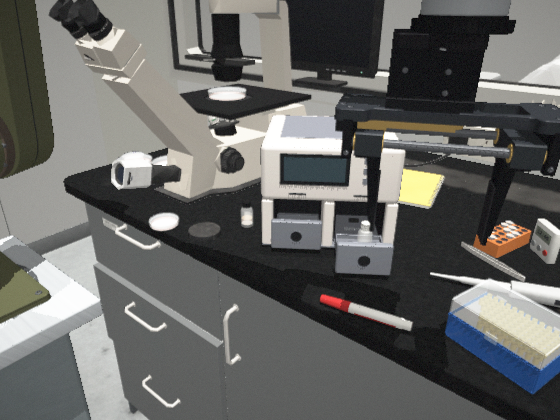

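View pics/top0.png

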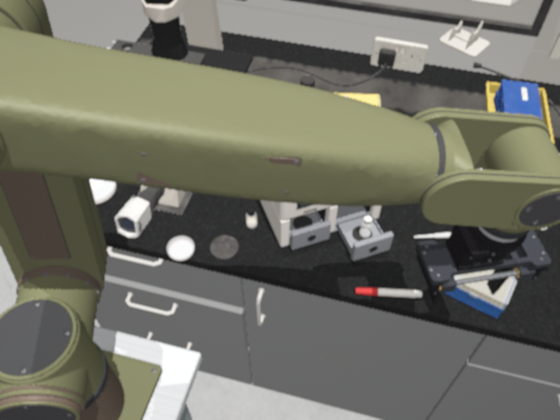

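The scene view shows the shut drawer's front with its mark at about (297,237), and the open drawer's front at (363,262) with the vial at (365,232). The top view shows the fronts at (313,238) and (376,250), and the vial at (366,225). Next I measure the marks.

Run:
```python
from h import *
out=[]
for n,(x0,y0,x1,y1) in dict(scene=(255,190,405,290),top=(270,185,400,272)).items():
    im=cv2.imread(f'pics/{n}0.png')[y0:y1,x0:x1]
    out.append(cv2.resize(im,(780,int((y1-y0)*780/(x1-x0))),interpolation=cv2.INTER_CUBIC)[:,:])
w=[cv2.resize(o,None,fx=.56,fy=.56) for o in out]
cv2.imwrite('pics/crop.png',np.vstack([w[0],w[1]]))
print([o.shape for o in w])
for n,pts in dict(scene=[(297,237),(363,262)],top=[(313,238),(376,250)]).items():
    im,d=grab(n); g=cv2.cvtColor(im,cv2.COLOR_BGR2GRAY)
    for u,v in pts:
        P=g[v-7:v+8,u-7:u+8].astype(float); w=np.clip(np.median(P)-25-P,0,None)
        yy,xx=np.mgrid[-7:8,-7:8]; print(n,u+(w*xx).sum()/w.sum(),v+(w*yy).sum()/w.sum(),onz(n,u+(w*xx).sum()/w.sum(),v+(w*yy).sum()/w.sum(),36).round(1),(w>0).sum(), ondepth(n,u,v,d[v,u]).round(1))
```

```text
[(291, 437, 3), (292, 437, 3)]
scene 295.7154540327129 236.13536379018612 [ 444.4 -310.    36. ] 88 [ 446.3 -311.5   34. ]
scene 363.6482213438735 260.70212001437295 [ 449.6 -442.9   36. ] 97 [ 448.  -442.8   34.3]
top 314.0370168753402 241.4431137724551 [ 436.5 -318.7   36. ] 68 [ 444.3 -314.6   36.7]
top 376.7651187904968 254.13552915766738 [ 439.2 -453.7   36. ] 80 [ 454.6 -450.8   28.4]
```

View pics/crop.png

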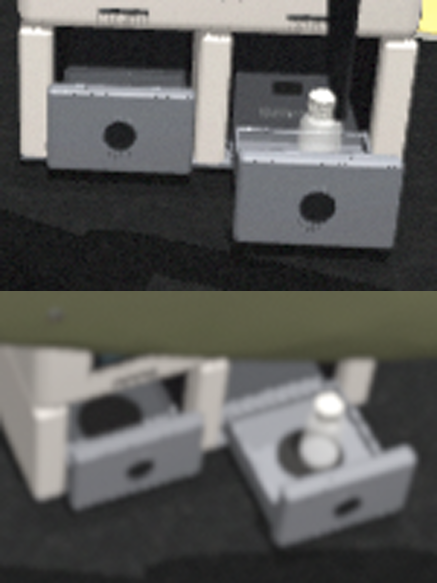

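The marks sit at scene (296,237) and (364,261), and at top (312,238) and (373.5,249). The vial stands on the pad at top about (366,225). Now I get the mark centroids properly, the yaw and the vial.

```bash
cat >> h.py <<'E'
def blob(im,u,v,r=9,thr=None,dark=True):
    g=cv2.cvtColor(im,cv2.COLOR_BGR2GRAY)[v-r:v+r+1,u-r:u+r+1]
    P=cv2.resize(g,None,fx=8,fy=8,interpolation=cv2.INTER_CUBIC)
    t=thr if thr else (int(P[8*r-20:8*r+28,8*r-20:8*r+28].min())+int(np.percentile(P,60)))/2
    m=((P<t) if dark else (P>t)).astype(np.uint8)
    n,l,s,c=cv2.connectedComponentsWithStats(m)
    i=l[8*r+4,8*r+4] or 1+np.argmax(s[1:,4])
    return u-r+(c[i][0]+.5)/8-.5, v-r+(c[i][1]+.5)/8-.5, s[i][4]/64, s[i][2:4]/8
def tri(p,q):
    (a,d),(b,e)=ray('scene',*p),ray('top',*q)
    t=np.linalg.lstsq(np.stack([d,-e],1),b-a,rcond=None)[0]
    A,B=a+t[0]*d,b+t[1]*e; return (A+B)/2, np.linalg.norm(A-B)
E
python3 - <<'E'
from h import *
I={n:grab(n) for n in('scene','top')}
M={}
for k,ps,pt in(('shut',(296,237),(312,238)),('out',(364,261),(373,249))):
    a=blob(I['scene'][0],*ps);b=blob(I['top'][0],*pt,r=7)
    print(k,a,b); P,e=tri(a[:2],b[:2]); print(' tri',P.round(1),e.round(1),'z36',onz('scene',*a[:2],36).round(1),onz('top',*b[:2],36).round(1)); M[k]=P
d=M['out']-M['shut']; print('yaw',np.degrees(np.arctan2(d[1],d[0])-np.arctan2(-112,-75))%360,np.hypot(*d[:2]))
for (x0,y0,x1,y1) in((276,225,316,247),(342,248,386,270)):
    D=I['scene'][1]; pts=np.array([ondepth('scene',u,v,D[v,u]) for v in range(y0,y1) for u in range(x0,x1) if D[v,u]>0])
    c=np.median(pts,0); pts=pts[np.linalg.norm(pts-c,axis=1)<60]
    for _ in range(3):
        c=pts.mean(0); nrm=np.linalg.svd(pts-c,full_matrices=False)[2][2]; r=(pts-c)@nrm; pts=pts[abs(r)<2*r.std()+1]
    print(c.round(1),nrm.round(3),np.degrees(np.arctan2(nrm[1],nrm[0])),r.std(),len(pts))
# vial cap
for n,(u,v) in dict(scene=(365,227),top=(367,221)).items():
    im,D=I[n]; b=blob(im,u,v,r=10,thr=185,dark=False); print('cap',n,b,onz(n,b[0],b[1],50).round(1),onz(n,b[0],b[1],56).round(1))
E
```

```text
shut (np.float64(295.66782161483485), np.float64(236.1941640911725), np.float64(80.890625), array([10.875,  9.75 ])) (np.float64(311.26345731324545), np.float64(237.73960295040803), np.float64(24.890625), array([7.375, 5.   ]))
 tri [ 443.8 -310.6   36.6] 0.6 z36 [ 444.2 -310.    36. ] [ 444.5 -310.7   36. ]
out (np.float64(363.5830854727614), np.float64(260.7851244520977), np.float64(99.8125), array([12.125, 10.5  ])) (np.float64(372.95292588866533), np.float64(248.8604543930248), np.float64(23.296875), array([7.5  , 5.125]))
 tri [ 449.5 -443.4   36.4] 1.2 z36 [ 449.3 -442.9   36. ] [ 450.4 -443.8   36. ]
yaw 36.279019083438385 132.892176368894
[ 444.4 -309.3   37. ] [0.82  0.573 0.003] 34.93933828365287 1.1594566984256787 875
[ 449.8 -442.1   39.6] [0.821 0.571 0.003] 34.83743243405024 1.0146753436563445 960
cap scene (np.float64(364.62376543209876), np.float64(233.46147119341563), np.float64(75.9375), array([13.,  9.])) [ 507.8 -411.1   50. ] [ 497.8 -416.    56. ]
cap top (np.float64(367.4862682612432), np.float64(218.45339802348897), np.float64(54.546875), array([9.25, 7.5 ])) [ 517.  -419.5   50. ] [ 512.3 -419.5   56. ]
```

```bash
cat >> h.py <<'E'
from scipy.spatial.transform import Rotation as Ro
A=np.array([np.cos(np.radians(35)),np.sin(np.radians(35)),0]);B=np.array([-A[1],A[0],0]);Z=np.array([0,0,1.])
S=np.array([444.2,-310.3,36]);O=np.array([449.7,-443.3,36])
def tool(t):
    t=np.radians(t);c,s=np.cos(t),np.sin(t); return np.stack([c*A+s*Z,-B,s*A-c*Z],1)
def delta(P,t,p0=None,R0=None):
    s=ctrl.sense(); p0=np.array(s['tcp_pos']) if p0 is None else p0; R0=np.array(s['tcp_rot']) if R0 is None else R0
    print('delta',((R0.T@(P-p0))/1000).round(4),Ro.from_matrix(R0.T@tool(t)).as_rotvec().round(4))
E
python3 - <<'E'
from h import *
im,D=grab('scene'); im2,D2=grab('top')
print(onz('scene',365.5,224.7,73),onz('top',367.6,219.5,73))
for n,I,(u,v) in(('scene',im,(365,225)),('top',im2,(367,219))):
    print(n,cv2.cvtColor(I,cv2.COLOR_BGR2GRAY)[v-10:v+11,u-9:u+10])
P=S-70*A; P[2]=150; delta(P,35)
P[2]=45; P=P+30*A; delta(P,35,S-70*A+114*Z,tool(35))
E
```

```text
[ 497.47124296 -416.16528145   73.        ] [ 496.07860724 -420.03380527   73.        ]
scene [[ 52  52  44  44  41  42  44  46  45  38  37  39  26  25  30  17  29  29
   33]
 [ 79  83  79  79  79  79  76  79  78  71  66  68  28  22  26  27  27  22
   33]
 [ 73  73  73  78  82  77  82  74  81  81  80  75  36  24  23  27  28  23
   37]
 [ 45  50  65  77  78  80  78  80  79  80  80  77  38  26  25  20  31  24
   34]
 [ 29  32  41  76  80  80  80  76  79  80  77  77  51  32  23  28  23  25
   43]
 [ 31  33  44  75  79  80 112 120 173 179 156 147  89  39  32  24  28  29
   42]
 [ 33  34  47  76  78 123 221 232 254 254 251 250 218 147  62  30  30  33
   43]
 [ 55  47  62  78  79 202 254 255 255 255 255 255 255 250 133  37  24  36
   45]
 [ 79  78  79  80  78 163 250 254 254 255 255 255 255 254 164  48  26  30
   41]
 [ 79  77  80  80  85 135 148 212 245 253 254 254 254 242 116  36  22  34
   45]
 [ 78  79  80  76 104 146 145 164 184 193 222 186 170 192 101  32  24  28
   44]
 [ 80  81  81  75  99 171 167 181 154 170 166 160 158 176  79  25  27  35
   42]
 [ 82  80  82  83  87 170 175 184 
[... 1802 characters left out ...]
 184 185 173 143 129 145
  141]
 [169 169 170 178 189 191 177 168 169 169 170 173 179 187 184 162 134 130
  138]
 [165 164 166 176 188 194 191 188 187 189 194 196 194 195 193 181 157 133
  132]
 [147 143 149 164 180 189 194 198 201 206 211 211 205 199 196 190 178 155
  137]
 [107 102 122 149 167 178 187 194 199 205 209 208 202 198 194 191 187 172
  144]
 [ 65  75 113 147 164 174 181 186 191 195 196 196 195 195 192 190 189 180
  154]
 [ 51  82 131 162 177 186 191 194 193 189 185 184 187 192 191 189 189 185
  168]
 [ 56 102 154 182 194 201 204 206 203 197 187 178 178 186 189 189 190 188
  180]]
delta [ 0.2028 -0.1689  0.0645] [ 0.0532  0.6092 -0.1697]
delta [-0.0357 -0.      0.1032] [0. 0. 0.]
```

>>> {"name": "step_arm", "arguments": {"deltas": "0.203 -0.169 0.0645 0.053 0.609 -0.17 0;0.203 -0.169 0.0645 0.053 0.609 -0.17 0;0.203 -0.169 0.0645 0.053 0.609 -0.17 0;0.203 -0.169 0.0645 0.053 0.609 -0.17 0;0.203 -0.169 0.0645 0.053 0.609 -0.17 0;0.203 -0.169 0.0645 0.053 0.609 -0.17 0;0.203 -0.169 0.0645 0.053 0.609 -0.17 0;0.203 -0.169 0.0645 0.053 0.609 -0.17 0;0.203 -0.169 0.0645 0.053 0.609 -0.17 0;0.203 -0.169 0.0645 0.053 0.609 -0.17 0"}}

```text
time: 1.23
tcp_pos: [387.2, -351.3, 151.0]
tcp_rot: [[0.671, 0.574, 0.47], [0.472, -0.819, 0.327], [0.573, 0.002, -0.82]]
force: [-0.5, -0.1, 0.1]
finger_gap: 34.1
finger_force: 0.0
```

Run:
```python
from h import *
s=ctrl.sense(); print(s['time'],s['tcp_pos'],s['joint_positions'],s['force'])
grab('scene','s1.png')
print(onz('scene',365.4,222.7,80),onz('top',367.5,218.4,80))
P=S-40*A+9*Z; delta(P,35)
```

```text
1.2333 [ 387.23277571 -351.33963141  151.02512818] [-66.79955022  -4.57032339 118.09951872  35.12152856  77.19764194
 -23.17590443] [-0.46010642 -0.09067936  0.14760843]
[ 491.45044615 -418.59141634   80.        ] [ 493.40554553 -419.3088009    80.        ]
delta [-0.0358 -0.0016  0.1045] [0.0024 0.001  0.0013]
```

View pics/s1.png

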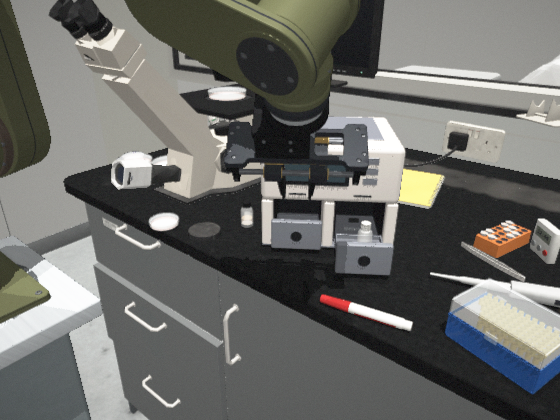

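The gripper hangs in front of the shut drawer, clear of everything. I go down in front of the mark.

>>> {"name": "step_arm", "arguments": {"deltas": "-0.036 -0.0016 0.1045 0 0 0 0;-0.036 -0.0016 0.1045 0 0 0 0;-0.036 -0.0016 0.1045 0 0 0 0;-0.036 -0.0016 0.1045 0 0 0 0;-0.036 -0.0016 0.1045 0 0 0 0;-0.028 -0.0016 0.110 0 0 0 0;-0.020 -0.0016 0.1155 0 0 0 0;-0.018 -0.0016 0.117 0 0 0 0;-0.018 -0.0016 0.117 0 0 0 0;-0.018 -0.0016 0.117 0 0 0 0"}}

```text
time: 2.12
tcp_pos: [429.6, -319.5, 45.2]
tcp_rot: [[0.67, 0.574, 0.47], [0.472, -0.819, 0.327], [0.573, 0.003, -0.82]]
force: [-0.2, 0.4, -0.5]
finger_gap: 0.1
finger_force: 0.0
```

>>> {"name": "step_arm", "arguments": {"deltas": "0.001 0 0.0007 0 0 0 0;0.002 0 0.0014 0 0 0 0;0.003 0 0.0021 0 0 0 0;0.004 0 0.0028 0 0 0 0;0.005 0 0.0035 0 0 0 0;0.006 0 0.0042 0 0 0 0;0.007 0 0.0049 0 0 0 0;0.008 0 0.0056 0 0 0 0;0.008 0 0.0056 0 0 0 0;0.008 0 0.0056 0 0 0 0"}}

```text
time: 2.95
tcp_pos: [436.6, -313.8, 43.8]
tcp_rot: [[0.671, 0.574, 0.469], [0.471, -0.819, 0.328], [0.572, 0.001, -0.82]]
force: [-4.1, -2.4, -0.1]
finger_gap: 0.8
finger_force: 2.3
```

>>> {"name": "step_arm", "arguments": {"deltas": "0.0004 0 0.0003 0 0 0 0;0.0008 0 0.0006 0 0 0 0;0.0012 0 0.0008 0 0 0 0;0.0016 0 0.0011 0 0 0 0;0.002 0 0.0014 0 0 0 0;0.0024 0 0.0017 0 0 0 0;0.0028 0 0.002 0 0 0 0;0.0032 0 0.0022 0 0 0 0;0.0036 0 0.0025 0 0 0 0;0.0036 0 0.0025 0 0 0 0"}}

```text
time: 3.78
tcp_pos: [439.9, -311.6, 43.8]
tcp_rot: [[0.672, 0.574, 0.469], [0.471, -0.819, 0.328], [0.572, 0.001, -0.82]]
force: [-6.9, -2.2, 1.7]
finger_gap: 0.6
finger_force: 3.7
```

>>> {"name": "step_arm", "arguments": {"deltas": "0.0003 0 0.0002 0 0 0 0;0.0006 0 0.0004 0 0 0 0;0.0009 0 0.0006 0 0 0 0;0.0012 0 0.0008 0 0 0 0;0.0015 0 0.001 0 0 0 0;0.0018 0 0.0012 0 0 0 0;0.002 0 0.0014 0 0 0 0;0.002 0 0.0014 0 0 0 0;0.002 0 0.0014 0 0 0 0;0.002 0 0.0014 0 0 0 0"}}

```text
time: 4.62
tcp_pos: [441.8, -310.2, 43.8]
tcp_rot: [[0.672, 0.574, 0.468], [0.471, -0.819, 0.327], [0.572, 0.001, -0.821]]
force: [-8.1, -3.2, 2.6]
finger_gap: 0.6
finger_force: 4.1
```

>>> {"name": "step_arm", "arguments": {"deltas": "0.0002 0 0.0001 0 0 0 0;0.0004 0 0.0003 0 0 0 0;0.0006 0 0.0004 0 0 0 0;0.0008 0 0.0005 0 0 0 0;0.001 0 0.0007 0 0 0 0;0.0012 0 0.0008 0 0 0 0;0.0012 0 0.0008 0 0 0 0;0.0012 0 0.0008 0 0 0 0;0.0012 0 0.0008 0 0 0 0;0.0012 0 0.0008 0 0 0 0"}}

```text
time: 5.45
tcp_pos: [442.4, -309.9, 43.7]
tcp_rot: [[0.672, 0.574, 0.467], [0.472, -0.819, 0.327], [0.57, 0.001, -0.821]]
force: [-12.1, -3.6, 3.9]
finger_gap: 0.2
finger_force: 6.0
```

>>> {"name": "step_arm", "arguments": {"deltas": "0.0002 0 0.0001 0 0 0 0;0.0004 0 0.0003 0 0 0 0;0.0006 0 0.0004 0 0 0 0;0.0008 0 0.0005 0 0 0 0;0.0008 0 0.0005 0 0 0 0;0.0008 0 0.0005 0 0 0 0;0.0008 0 0.0005 0 0 0 0;0.0008 0 0.0005 0 0 0 0;0.0008 0 0.0005 0 0 0 0;0.0008 0 0.0005 0 0 0 0"}}

```text
time: 6.28
tcp_pos: [442.8, -309.6, 43.7]
tcp_rot: [[0.672, 0.574, 0.467], [0.473, -0.819, 0.326], [0.57, 0.001, -0.822]]
force: [-14.1, -5.6, 4.1]
finger_gap: 0.5
finger_force: 7.3
```

>>> {"name": "step_arm", "arguments": {"deltas": "-0.03 0 -0.021 0 0 0 0;-0.06 0 -0.042 0 0 0 0;-0.09 0 -0.063 0 0 0 0;-0.09 0 -0.063 0 0 0 0;-0.056 0 -0.112 0 0 0 0.045;-0.056 0 -0.112 0 0 0 0.045;-0.056 0 -0.112 0 0 0 0.045;-0.056 0 -0.112 0 0 0 0.045;-0.056 0 -0.112 0 0 0 0.045;-0.056 0 -0.112 0 0 0 0.045"}}

```text
time: 7.12
tcp_pos: [354.3, -370.0, 102.3]
tcp_rot: [[0.671, 0.574, 0.469], [0.469, -0.819, 0.331], [0.574, -0.002, -0.819]]
force: [-0.0, -0.1, -0.8]
finger_gap: 34.8
finger_force: 0.0
```

Run:
```python
from h import *
grab('scene','s2.png')
V=np.array([492.5,-418.9,24])
def tcpfor(G,t): return G+19*tool(t)[:,2]   # G grasp point
G=V+27*Z
T1=tcpfor(G+90*Z-30*A,40); delta(T1,40)
T2=tcpfor(G,40); delta(T2,40,T1,tool(40)); print(T1,T2)
```

```text
delta [0.0692 0.1194 0.0186] [-0.0023  0.0867 -0.0008]
delta [-0.0349 -0.      0.0882] [0. 0. 0.]
[ 477.92971358 -429.10222439  126.44515558] [ 502.50427491 -411.8949313    36.44515558]
```

View pics/s2.png

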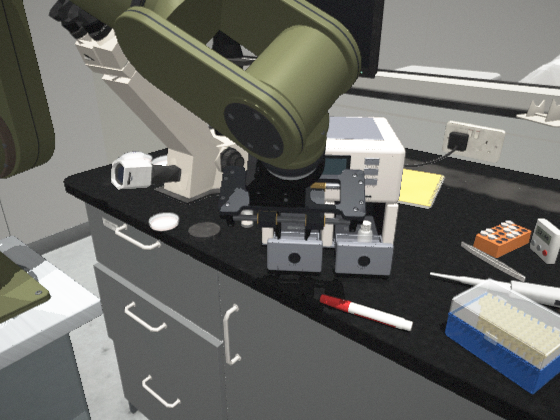

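The drawer is out (mark at about (294,262)) and the vial is still standing. I move above and in front of the vial, then down and in.

>>> {"name": "step_arm", "arguments": {"deltas": "0.069 0.119 0.0186 -0.002 0.087 -0.001 0.048;0.069 0.119 0.0186 -0.002 0.087 -0.001 0.048;0.069 0.119 0.0186 -0.002 0.087 -0.001 0.048;0.069 0.119 0.0186 -0.002 0.087 -0.001 0.048;0.069 0.119 0.0186 -0.002 0.087 -0.001 0.048;0.069 0.119 0.0186 -0.002 0.087 -0.001 0.048;0.069 0.119 0.0186 -0.002 0.087 -0.001 0.048;0.069 0.119 0.0186 -0.002 0.087 -0.001 0.048;0.069 0.119 0.0186 -0.002 0.087 -0.001 0.048;0.069 0.119 0.0186 -0.002 0.087 -0.001 0.048"}}

```text
time: 8.0
tcp_pos: [476.9, -429.9, 127.8]
tcp_rot: [[0.627, 0.573, 0.527], [0.44, -0.82, 0.367], [0.642, 0.002, -0.766]]
force: [-0.2, 0.2, -0.4]
finger_gap: 48.2
finger_force: 0.0
```

Run:
```python
from h import *
im,_=grab('scene','s3.png')
V=np.array([492.5,-418.9,24])
T2=V+27*Z+19*tool(40)[:,2]; s=ctrl.sense(); print(s['tcp_pos'],s['finger_gap'])
delta(T2,40);print(tool(40).T@Z, tool(40).T@A)
im2,_=grab('top')
b=blob(im2,373,249,r=7);a=blob(im,364,261);print('out',onz('scene',*a[:2],36),onz('top',*b[:2],36))
cv2.imwrite('pics/c3.png',np.hstack([cv2.resize(im[190:290,255:405],None,fx=2.6,fy=2.6),cv2.resize(im2[185:285,250:400],None,fx=2.6,fy=2.6)]))
```

```text
[ 477.02053026 -430.05476444  128.03974255] 47.97756544858
delta [-0.0349 -0.0005  0.0903] [0.0025 0.0006 0.0009]
[ 0.64278761  0.         -0.76604444] [0.76604444 0.         0.64278761]
out [ 449.35823831 -442.89477933   36.        ] [ 450.73162839 -443.77177621   36.        ]
```

View pics/c3.png

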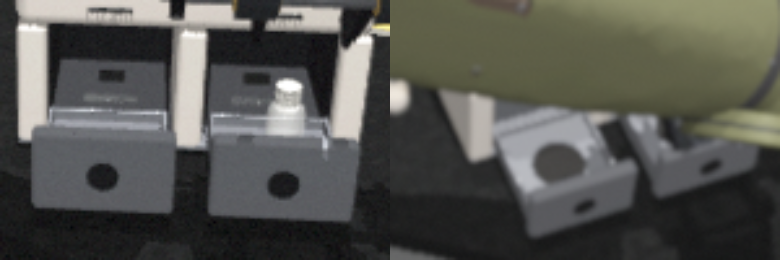

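Both drawers are out. The vial is upright at left-crop (287,95), and the target pad is visible at right-crop (560,160). I descend straddling the vial, then close.

>>> {"name": "step_arm", "arguments": {"deltas": "-0.009 -0.0005 0.023 0.002 0 0 0.048;-0.018 -0.0005 0.046 0.002 0 0 0.048;-0.026 -0.0005 0.068 0.002 0 0 0.048;-0.031 -0.0005 0.080 0.002 0 0 0.048;-0.035 -0.0005 0.0903 0.002 0 0 0.048;-0.035 -0.0005 0.0903 0.002 0 0 0.048;-0.035 -0.0005 0.0903 0.002 0 0 0.048;-0.035 -0.0005 0.0903 0.002 0 0 0.048;-0.035 -0.0005 0.0903 0.002 0 0 0.048;-0.035 -0.0005 0.0903 0.002 0 0 0.048"}}

```text
time: 8.93
tcp_pos: [503.4, -413.2, 37.8]
tcp_rot: [[0.626, 0.574, 0.527], [0.442, -0.819, 0.367], [0.642, 0.004, -0.767]]
force: [0.3, 0.1, 0.3]
finger_gap: 47.7
finger_force: 0.0
```

>>> {"name": "step_arm", "arguments": {"deltas": "0 0 0 0 0 0 0.02;0 0 0 0 0 0 0.02;0 0 0 0 0 0 0.02;0 0 0 0 0 0 0.02;0 0 0 0 0 0 0.02;0 0 0 0 0 0 0.02;0 0 0 0 0 0 0.02;0 0 0 0 0 0 0.02;0 0 0 0 0 0 0.02;0 0 0 0 0 0 0.02"}}

```text
time: 9.77
tcp_pos: [503.1, -412.1, 36.5]
tcp_rot: [[0.627, 0.575, 0.526], [0.441, -0.818, 0.368], [0.642, 0.001, -0.766]]
force: [-0.3, -0.4, 1.3]
finger_gap: 24.3
finger_force: 30.0
```

Run:
```python
from h import *
im,_=grab('scene'); im2,_=grab('top')
for n,I,p in(('scene',im,(294,258)),('top',im2,(325,264))):
    b=blob(I,*p,r=8);print(n,b,onz(n,*b[:2],36))
for n,I,p in(('top',im2,(315,246)),):
    b=blob(I,*p,r=13);print(n,b,onz(n,*b[:2],24))
print('expect front',O+112*B,'pad',O+112*B+51*A)
s=ctrl.sense();G=s['tcp_pos']-19*np.array(s['tcp_rot'])[:,2];print(G, s['finger_gap'])
```

```text
scene (np.float64(293.9713021416014), np.float64(257.64253036599007), np.float64(97.765625), array([12. , 10.5])) [ 385.57278451 -350.96153869   36.        ]
top (np.float64(324.3942620286086), np.float64(263.9886215864759), np.float64(24.03125), array([7.375, 5.   ])) [ 386.34837217 -351.99330764   36.        ]
top (np.float64(314.35485408417657), np.float64(247.36515618125824), np.float64(213.09375), array([19.125, 15.   ])) [ 429.87610718 -321.52384763   24.        ]
expect front [ 385.45943913 -351.55497104   36.        ] pad [ 427.23619339 -322.30257279   36.        ]
[ 493.08449306 -419.131749     51.05079247] 24.385898099081718
```

Gripped (24.3 mm, 30 N). Lift and carry across.

>>> {"name": "step_arm", "arguments": {"deltas": "0.0085 0 -0.0102 0 0 0 0.02;0.017 0 -0.0204 0 0 0 0.02;0.0257 0 -0.0306 0 0 0 0.02;0.026 -0.025 -0.030 0 0 0 0.02;0.027 -0.05 -0.0295 0 0 0 0.02;0.0275 -0.075 -0.029 0 0 0 0.02;0.0278 -0.1 -0.0288 0 0 0 0.02;0.0278 -0.1164 -0.0288 0 0 0 0.02;0.0278 -0.1164 -0.0288 0 0 0 0.02;0.0278 -0.1164 -0.0288 0 0 0 0.02"}}

```text
time: 10.7
tcp_pos: [438.8, -315.7, 77.7]
tcp_rot: [[0.626, 0.574, 0.528], [0.442, -0.819, 0.366], [0.642, 0.004, -0.767]]
force: [0.4, -1.0, -0.3]
finger_gap: 24.5
finger_force: 30.0
```

Run:
```python
from h import *
im,_=grab('scene'); im2,_=grab('top')
cv2.imwrite('pics/c4.png',np.hstack([cv2.resize(im[170:290,255:405],None,fx=2.6,fy=2.6),cv2.resize(im2[165:285,250:400],None,fx=2.6,fy=2.6)]))
s=ctrl.sense();G=s['tcp_pos']-19*np.array(s['tcp_rot'])[:,2];print(G, s['finger_gap'],s['tcp_rot'])
T=np.array([428.2+.4,-322-.1,51.3])+19*tool(40)[:,2]; delta(T,40)
```

```text
[ 429.31284776 -323.69190742   92.23808212] 24.77794143741385 [[ 0.62617417  0.574035    0.5276265 ]
 [ 0.44225802 -0.81882009  0.36598019]
 [ 0.64211661  0.00417971 -0.76659558]]
delta [-0.026  -0.0019  0.0316] [0.0028 0.0009 0.0031]
```

View pics/c4.png

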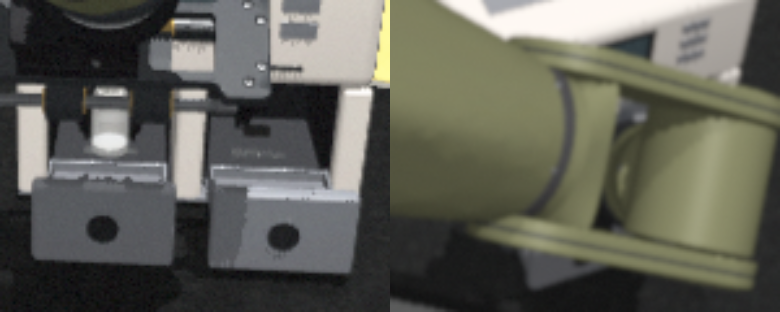

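The vial is upright and held over the left drawer. I lower to just above the floor, let it settle, then correct.

>>> {"name": "step_arm", "arguments": {"deltas": "-0.006 -0.0005 0.007 0 0 0 0.02;-0.012 -0.0005 0.014 0 0 0 0.02;-0.018 -0.0005 0.021 0 0 0 0.02;-0.0235 -0.0005 0.028 0 0 0 0.02;-0.0235 -0.0005 0.028 0 0 0 0.02;-0.0235 -0.0005 0.028 0 0 0 0.02;-0.0235 -0.0005 0.028 0 0 0 0.02;-0.0235 -0.0005 0.028 0 0 0 0.02;-0.0235 -0.0005 0.028 0 0 0 0.02;-0.0235 -0.0005 0.028 0 0 0 0.02"}}

```text
time: 11.63
tcp_pos: [438.3, -315.0, 40.0]
tcp_rot: [[0.627, 0.575, 0.526], [0.441, -0.818, 0.368], [0.642, 0.002, -0.766]]
force: [-0.1, 0.4, -0.5]
finger_gap: 24.5
finger_force: 30.0
```

Run:
```python
from h import *
for i in range(3):
    im,_=grab('scene')
s=ctrl.sense();G=s['tcp_pos']-19*np.array(s['tcp_rot'])[:,2];print(G, s['force'])
T=np.array([428.2+.4,-322-.1,51.2])+19*tool(40)[:,2]; delta(T,40)
```

```text
[ 428.22629278 -321.90137761   54.43037072] [-0.16910134 -0.24013652 -0.66460024]
delta [-0.0019  0.0004  0.0026] [0.0005 0.0007 0.0019]
```

>>> {"name": "step_arm", "arguments": {"deltas": "-0.0006 0.0002 0.0008 0 0 0 0.02;-0.0012 0.0004 0.0016 0 0 0 0.02;-0.0019 0.0004 0.0025 0 0 0 0.02;-0.0019 0.0004 0.0025 0 0 0 0.02;-0.0019 0.0004 0.0025 0 0 0 0.02;-0.0019 0.0004 0.0025 0 0 0 0.02;-0.0019 0.0004 0.0025 0 0 0 0.02;-0.0019 0.0004 0.0025 0 0 0 0.02;-0.0019 0.0004 0.0025 0 0 0 0.02;-0.0019 0.0004 0.0025 0 0 0 0.02"}}

```text
time: 12.62
tcp_pos: [438.5, -315.1, 36.5]
tcp_rot: [[0.627, 0.575, 0.526], [0.441, -0.818, 0.368], [0.642, 0.001, -0.766]]
force: [-0.8, -1.0, -0.4]
finger_gap: 24.9
finger_force: 30.0
```

>>> {"name": "step_arm", "arguments": {"deltas": "0 0 0 0 0 0 0.03;0 0 0 0 0 0 0.036;0 0 0 0 0 0 0.042;0 0 0 0 0 0 0.048;0 0 0 0 0 0 0.048;0 0 0 0 0 0 0.048;0 0 0 0 0 0 0.048;0 0 0 0 0 0 0.048;0 0 0 0 0 0 0.048;0 0 0 0 0 0 0.048"}}

```text
time: 13.45
tcp_pos: [438.5, -315.1, 36.5]
tcp_rot: [[0.627, 0.574, 0.526], [0.441, -0.819, 0.368], [0.642, 0.001, -0.766]]
force: [-0.4, 0.8, 0.2]
finger_gap: 48.4
finger_force: 0.0
```

>>> {"name": "step_arm", "arguments": {"deltas": "0 0 -0.01 0 0 0 0.048;0 0 -0.02 0 0 0 0.048;0 0 -0.035 0 0 0 0.048;0 0 -0.055 0 0 0 0.048;0 0 -0.08 0 0 0 0.048;0 0 -0.11 0 0 0 0.048;0 0 -0.13 0 0 0 0.048;0 0 -0.13 0 0 0 0.048;0 0 -0.13 0 0 0 0.048;0 0 -0.13 0 0 0 0.048"}}

```text
time: 14.28
tcp_pos: [369.9, -362.4, 135.5]
tcp_rot: [[0.627, 0.574, 0.526], [0.44, -0.819, 0.369], [0.642, 0.0, -0.766]]
force: [1.0, -1.3, -0.1]
finger_gap: 47.9
finger_force: 0.0
```

Run:
```python
from h import *
im,_=grab('scene'); im2,_=grab('top')
cv2.imwrite('pics/c5.png',np.hstack([cv2.resize(im[170:290,255:405],None,fx=2.6,fy=2.6),cv2.resize(im2[165:285,250:400],None,fx=2.6,fy=2.6)]))
P=O+112*B; P=P-30*A+9*Z; delta(P,35); delta(O-30*A+9*Z,35)
print(ctrl.sense()['tcp_pos'],P)
```

```text
delta [-0.0666  0.0007  0.0612] [-0.0023 -0.0873  0.0006]
delta [-0.0667  0.1127  0.061 ] [-0.0023 -0.0873  0.0006]
[ 370.11202335 -361.60904406  134.73512952] [ 360.8848778  -368.76226413   45.        ]
```

View pics/c5.png

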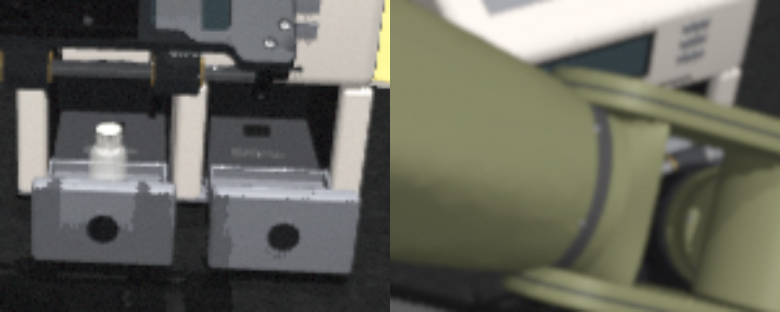

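The vial stands upright in the left drawer at crop (109,150). Next I go to the empty right drawer's front and push it, and check the vial's centring on the way.

>>> {"name": "step_arm", "arguments": {"deltas": "-0.026 0.04 0 -0.002 -0.087 0 0;-0.026 0.08 0 -0.002 -0.087 0 0;-0.026 0.1127 0 -0.002 -0.087 0 0;-0.04 0.1127 0.02 -0.002 -0.087 0 0;-0.055 0.1127 0.043 -0.002 -0.087 0 0;-0.0667 0.1127 0.061 -0.002 -0.087 0 0;-0.0667 0.1127 0.061 -0.002 -0.087 0 0;-0.0667 0.1127 0.061 -0.002 -0.087 0 0;-0.0667 0.1127 0.061 -0.002 -0.087 0 0;-0.0667 0.1127 0.061 -0.002 -0.087 0 0"}}

```text
time: 15.22
tcp_pos: [425.7, -463.1, 48.5]
tcp_rot: [[0.67, 0.574, 0.472], [0.473, -0.819, 0.325], [0.573, 0.005, -0.82]]
force: [0.6, 0.2, 0.3]
finger_gap: 0.1
finger_force: 0.0
```

Run:
```python
from h import *
im,_=grab('scene'); im2,_=grab('top')
a=blob(im,297,219,r=10,thr=205,dark=False); print(a,onz('scene',*a[:2],80))
b=np.round(ray_uv:=0) if 0 else None
K,p,R,_=cam('top'); q=R.T@(np.array([428.2,-322,80])-p); uv=K@[q[0],-q[1],-q[2]]; uv=uv[:2]/uv[2]; u,v=uv.round().astype(int)
b=blob(im2,u,v,r=10,thr=215,dark=False); print(uv,b,onz('top',*b[:2],80))
cv2.imwrite('pics/c6.png',np.hstack([cv2.resize(im[190:290,255:405],None,fx=2.6,fy=2.6),cv2.resize(im2[185:285,250:400],None,fx=2.6,fy=2.6)]))
s=ctrl.sense(); print(s['tcp_pos'],s['finger_gap'], (s['tcp_pos']-O)@A,(s['tcp_pos']-O)@B,s['force']); delta(O-12*A+9*Z,35)
```

```text
(np.float64(296.3860981308411), np.float64(219.29485981308412), np.float64(33.4375), array([9.25 , 4.625])) [ 428.13124594 -322.57355922   80.        ]Traceback (most recent call last):
  File "<stdin>", line 6, in <module>
  File "h.py", line 21, in blob
    i=l[8*r+4,8*r+4] or 1+np.argmax(s[1:,4])
                          ~~~~~~~~~^^^^^^^^^
    return _wrapfunc(a, 'argmax', axis=axis, out=out, **kwds)
    return bound(*args, **kwds)
ValueError: attempt to get argmax of an empty sequence
```

The vial is centred within 1 mm of the target. I push the right drawer in slowly.

>>> {"name": "step_arm", "arguments": {"deltas": "0.005 0 0.0034 0 0 0 0;0.01 0 0.007 0 0 0 0;0.0131 0 0.0092 0 0 0 0;0.0147 0 0.0103 0 0 0 0;0.0168 0 0.0118 0 0 0 0;0.0188 0 0.0132 0 0 0 0;0.0213 0 0.0149 0 0 0 0;0.0238 0 0.0166 0 0 0 0;0.0262 0 0.0184 0 0 0 0;0.0287 0 0.02 0 0 0 0"}}

```text
time: 16.15
tcp_pos: [453.0, -442.8, 46.6]
tcp_rot: [[0.671, 0.574, 0.47], [0.472, -0.819, 0.326], [0.571, 0.003, -0.821]]
force: [-5.9, -3.1, 0.9]
finger_gap: 0.6
finger_force: 3.0
```

>>> {"name": "step_arm", "arguments": {"deltas": "0.0025 0 0.0017 0 0 0 0;0.0049 0 0.0034 0 0 0 0;0.0074 0 0.0052 0 0 0 0;0.0098 0 0.0069 0 0 0 0;0.0123 0 0.0086 0 0 0 0;0.0147 0 0.0103 0 0 0 0;0.0172 0 0.012 0 0 0 0;0.0197 0 0.0138 0 0 0 0;0.0221 0 0.0155 0 0 0 0;0.0246 0 0.0172 0 0 0 0"}}

```text
time: 16.98
tcp_pos: [477.4, -425.8, 46.6]
tcp_rot: [[0.671, 0.574, 0.469], [0.472, -0.819, 0.325], [0.571, 0.003, -0.821]]
force: [-6.8, -2.5, 1.9]
finger_gap: 0.4
finger_force: 3.6
```

>>> {"name": "step_arm", "arguments": {"deltas": "0.0025 0 0.0017 0 0 0 0;0.0049 0 0.0034 0 0 0 0;0.0074 0 0.0052 0 0 0 0;0.0098 0 0.0069 0 0 0 0;0.0123 0 0.0086 0 0 0 0;0.0147 0 0.0103 0 0 0 0;0.0172 0 0.012 0 0 0 0;0.0192 0 0.0134 0 0 0 0;0.0209 0 0.0146 0 0 0 0;0.0221 0 0.0155 0 0 0 0"}}

```text
time: 17.82
tcp_pos: [499.4, -410.3, 46.6]
tcp_rot: [[0.671, 0.574, 0.469], [0.472, -0.819, 0.325], [0.571, 0.003, -0.821]]
force: [-7.3, -2.3, 2.9]
finger_gap: 0.7
finger_force: 3.9
```

>>> {"name": "step_arm", "arguments": {"deltas": "0.0004 0 0.0003 0 0 0 0;0.0008 0 0.0006 0 0 0 0;0.0012 0 0.0008 0 0 0 0;0.0016 0 0.0011 0 0 0 0;0.002 0 0.0014 0 0 0 0;0.0024 0 0.0017 0 0 0 0;0.0028 0 0.002 0 0 0 0;0.0032 0 0.0022 0 0 0 0;0.0032 0 0.0022 0 0 0 0;0.0032 0 0.0022 0 0 0 0"}}

```text
time: 18.65
tcp_pos: [502.6, -408.1, 46.6]
tcp_rot: [[0.671, 0.574, 0.469], [0.472, -0.819, 0.326], [0.571, 0.003, -0.821]]
force: [-5.8, -2.5, 2.8]
finger_gap: 0.5
finger_force: 3.5
```

>>> {"name": "step_arm", "arguments": {"deltas": "0.0004 0 0.0003 0 0 0 0;0.0008 0 0.0006 0 0 0 0;0.0012 0 0.0008 0 0 0 0;0.0016 0 0.0011 0 0 0 0;0.002 0 0.0014 0 0 0 0;0.0024 0 0.0017 0 0 0 0;0.0024 0 0.0017 0 0 0 0;0.0024 0 0.0017 0 0 0 0;0.0024 0 0.0017 0 0 0 0;0.0024 0 0.0017 0 0 0 0"}}

```text
time: 19.48
tcp_pos: [504.9, -406.4, 46.6]
tcp_rot: [[0.671, 0.573, 0.469], [0.472, -0.819, 0.326], [0.571, 0.003, -0.821]]
force: [-6.9, -3.0, 1.8]
finger_gap: 0.5
finger_force: 3.5
```

>>> {"name": "step_arm", "arguments": {"deltas": "0.0002 0 0.0001 0 0 0 0;0.0004 0 0.0003 0 0 0 0;0.0006 0 0.0004 0 0 0 0;0.0008 0 0.0005 0 0 0 0;0.001 0 0.0007 0 0 0 0;0.0012 0 0.0008 0 0 0 0;0.0012 0 0.0008 0 0 0 0;0.0012 0 0.0008 0 0 0 0;0.0012 0 0.0008 0 0 0 0;0.0012 0 0.0008 0 0 0 0"}}

```text
time: 20.32
tcp_pos: [506.1, -405.6, 46.6]
tcp_rot: [[0.671, 0.574, 0.469], [0.472, -0.819, 0.326], [0.571, 0.003, -0.821]]
force: [-6.8, -2.5, 1.0]
finger_gap: 0.5
finger_force: 3.6
```

Nearly there; opening about -1 and no buffer yet.

>>> {"name": "step_arm", "arguments": {"deltas": "0.0002 0 0.0001 0 0 0 0;0.0004 0 0.0003 0 0 0 0;0.0006 0 0.0004 0 0 0 0;0.0008 0 0.0005 0 0 0 0;0.001 0 0.0007 0 0 0 0;0.0012 0 0.0008 0 0 0 0;0.0014 0 0.001 0 0 0 0;0.0016 0 0.0011 0 0 0 0;0.0016 0 0.0011 0 0 0 0;0.0016 0 0.0011 0 0 0 0"}}

```text
time: 21.15
tcp_pos: [507.7, -404.5, 46.6]
tcp_rot: [[0.671, 0.574, 0.469], [0.472, -0.819, 0.325], [0.571, 0.003, -0.821]]
force: [-7.1, -3.1, 1.9]
finger_gap: 0.4
finger_force: 3.7
```

>>> {"name": "step_arm", "arguments": {"deltas": "0.0002 0 0.0001 0 0 0 0;0.0004 0 0.0003 0 0 0 0;0.0006 0 0.0004 0 0 0 0;0.0008 0 0.0005 0 0 0 0;0.001 0 0.0007 0 0 0 0;0.0012 0 0.0008 0 0 0 0;0.0012 0 0.0008 0 0 0 0;0.0012 0 0.0008 0 0 0 0;0.0012 0 0.0008 0 0 0 0;0.0012 0 0.0008 0 0 0 0"}}

```text
time: 21.98
tcp_pos: [508.8, -403.8, 46.6]
tcp_rot: [[0.672, 0.573, 0.469], [0.472, -0.819, 0.325], [0.571, 0.003, -0.821]]
force: [-7.8, -3.3, 2.3]
finger_gap: 0.3
finger_force: 3.8
```

>>> {"name": "step_arm", "arguments": {"deltas": "0.0002 0 0.0001 0 0 0 0;0.0004 0 0.0003 0 0 0 0;0.0006 0 0.0004 0 0 0 0;0.0008 0 0.0005 0 0 0 0;0.001 0 0.0007 0 0 0 0;0.0012 0 0.0008 0 0 0 0;0.0012 0 0.0008 0 0 0 0;0.0012 0 0.0008 0 0 0 0;0.0012 0 0.0008 0 0 0 0;0.0012 0 0.0008 0 0 0 0"}}

```text
time: 22.82
tcp_pos: [510.0, -402.9, 46.6]
tcp_rot: [[0.671, 0.573, 0.469], [0.472, -0.819, 0.325], [0.571, 0.003, -0.821]]
force: [-7.5, -3.4, 2.5]
finger_gap: -0.0
finger_force: 3.8
```

>>> {"name": "step_arm", "arguments": {"deltas": "0.0002 0 0.0001 0 0 0 0;0.0004 0 0.0003 0 0 0 0;0.0006 0 0.0004 0 0 0 0;0.0008 0 0.0005 0 0 0 0;0.001 0 0.0007 0 0 0 0;0.0012 0 0.0008 0 0 0 0;0.0012 0 0.0008 0 0 0 0;0.0012 0 0.0008 0 0 0 0;0.0012 0 0.0008 0 0 0 0;0.0012 0 0.0008 0 0 0 0"}}

```text
time: 23.65
tcp_pos: [511.0, -402.2, 46.6]
tcp_rot: [[0.672, 0.574, 0.469], [0.472, -0.819, 0.325], [0.571, 0.003, -0.821]]
force: [-7.7, -2.9, 1.9]
finger_gap: 0.3
finger_force: 4.1
```

>>> {"name": "step_arm", "arguments": {"deltas": "0.0002 0 0.0001 0 0 0 0;0.0004 0 0.0003 0 0 0 0;0.0006 0 0.0004 0 0 0 0;0.0008 0 0.0005 0 0 0 0;0.001 0 0.0007 0 0 0 0;0.0012 0 0.0008 0 0 0 0;0.0012 0 0.0008 0 0 0 0;0.0012 0 0.0008 0 0 0 0;0.0012 0 0.0008 0 0 0 0;0.0012 0 0.0008 0 0 0 0"}}

```text
time: 24.48
tcp_pos: [511.6, -401.9, 46.6]
tcp_rot: [[0.672, 0.574, 0.468], [0.473, -0.819, 0.325], [0.57, 0.003, -0.822]]
force: [-11.1, -4.8, 3.5]
finger_gap: 0.4
finger_force: 5.8
```

Buffer felt (11.8 N); a little more.

>>> {"name": "step_arm", "arguments": {"deltas": "0.0002 0 0.0001 0 0 0 0;0.0004 0 0.0003 0 0 0 0;0.0006 0 0.0004 0 0 0 0;0.0008 0 0.0006 0 0 0 0;0.0009 0 0.0007 0 0 0 0;0.0009 0 0.0007 0 0 0 0;0.0009 0 0.0007 0 0 0 0;0.0009 0 0.0007 0 0 0 0;0.0009 0 0.0007 0 0 0 0;0.0009 0 0.0007 0 0 0 0"}}

```text
time: 25.32
tcp_pos: [512.0, -401.6, 46.5]
tcp_rot: [[0.672, 0.574, 0.468], [0.473, -0.819, 0.324], [0.569, 0.003, -0.822]]
force: [-13.6, -5.1, 3.9]
finger_gap: 0.2
finger_force: 7.3
```

>>> {"name": "step_arm", "arguments": {"deltas": "-0.008 0 -0.0056 0 0 0 0;-0.024 0 -0.0168 0 0 0 0;-0.045 0 -0.0315 0 0 0 0;-0.07 0 -0.049 0 0 0 0;-0.086 0 -0.0603 0 0 0 0;-0.086 0 -0.0603 0 0 0 0;-0.086 -0.035 -0.0603 0 0 0 0;-0.086 -0.07 -0.0603 0 0 0 0;-0.086 -0.1 -0.0603 0 0 0 0;-0.086 -0.1135 -0.0603 0 0 0 0"}}

```text
time: 26.15
tcp_pos: [362.2, -362.8, 45.4]
tcp_rot: [[0.67, 0.574, 0.47], [0.469, -0.819, 0.331], [0.575, -0.001, -0.818]]
force: [0.0, -1.0, -0.5]
finger_gap: 0.4
finger_force: 0.0
```

Run:
```python
from h import *
im,_=grab('scene','s7.png'); im2,_=grab('top')
cv2.imwrite('pics/c7.png',np.hstack([cv2.resize(im[190:290,255:405],None,fx=2.6,fy=2.6),cv2.resize(im2[185:285,250:400],None,fx=2.6,fy=2.6)]))
s=ctrl.sense();F=O+112*B; print(s['tcp_pos'],(s['tcp_pos']-F)@A,(s['tcp_pos']-F)@B); delta(F-30*A+9*Z,35)
```

```text
[ 362.86866069 -364.12059816   45.96884744] -25.71262996586386 2.664379046190554
delta [-0.0041  0.0027 -0.0017] [ 0.0004 -0.0007  0.0004]
```

View pics/c7.png

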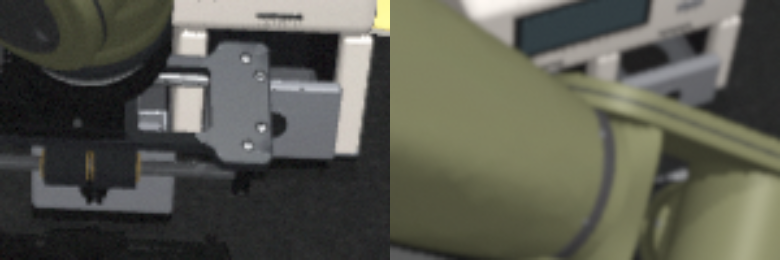

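The right drawer is in and has stayed in at crop (300,118). Now the vial drawer, gently.

>>> {"name": "step_arm", "arguments": {"deltas": "0.003 0.002 0.0021 0 0 0 0;0.0065 0.002 0.0045 0 0 0 0;0.0098 0.002 0.0069 0 0 0 0;0.0115 0.002 0.008 0 0 0 0;0.0131 0.002 0.0092 0 0 0 0;0.0147 0.002 0.0103 0 0 0 0;0.0165 0.002 0.0115 0 0 0 0;0.0184 0.002 0.0129 0 0 0 0;0.0205 0.002 0.0144 0 0 0 0;0.0229 0.002 0.016 0 0 0 0"}}

```text
time: 27.08
tcp_pos: [386.9, -353.4, 46.6]
tcp_rot: [[0.671, 0.573, 0.47], [0.472, -0.819, 0.325], [0.571, 0.004, -0.821]]
force: [-5.1, -2.8, 0.5]
finger_gap: 0.5
finger_force: 2.9
```

>>> {"name": "step_arm", "arguments": {"deltas": "0.0025 0 0.0017 0 0 0 0;0.0049 0 0.0034 0 0 0 0;0.0074 0 0.0052 0 0 0 0;0.0098 0 0.0069 0 0 0 0;0.0123 0 0.0086 0 0 0 0;0.0147 0 0.0103 0 0 0 0;0.0172 0 0.012 0 0 0 0;0.0197 0 0.0138 0 0 0 0;0.0221 0 0.0155 0 0 0 0;0.0246 0 0.0172 0 0 0 0"}}

```text
time: 27.92
tcp_pos: [411.4, -336.3, 46.6]
tcp_rot: [[0.671, 0.573, 0.47], [0.472, -0.819, 0.325], [0.571, 0.004, -0.821]]
force: [-6.9, -3.2, 1.4]
finger_gap: 0.4
finger_force: 3.5
```

>>> {"name": "step_arm", "arguments": {"deltas": "0.0025 0 0.0017 0 0 0 0;0.0049 0 0.0034 0 0 0 0;0.0074 0 0.0052 0 0 0 0;0.0098 0 0.0069 0 0 0 0;0.0123 0 0.0086 0 0 0 0;0.0147 0 0.0103 0 0 0 0;0.0172 0 0.012 0 0 0 0;0.0197 0 0.0138 0 0 0 0;0.0221 0 0.0155 0 0 0 0;0.0237 0 0.0166 0 0 0 0"}}

```text
time: 28.75
tcp_pos: [435.0, -319.8, 46.6]
tcp_rot: [[0.671, 0.573, 0.47], [0.473, -0.819, 0.325], [0.571, 0.004, -0.821]]
force: [-7.3, -3.9, 1.0]
finger_gap: 0.7
finger_force: 4.0
```

>>> {"name": "step_arm", "arguments": {"deltas": "0.0008 0 0.0006 0 0 0 0;0.0016 0 0.0011 0 0 0 0;0.0024 0 0.0017 0 0 0 0;0.0032 0 0.0022 0 0 0 0;0.004 0 0.0028 0 0 0 0;0.0048 0 0.0034 0 0 0 0;0.0056 0 0.0039 0 0 0 0;0.0062 0 0.0043 0 0 0 0;0.0066 0 0.0046 0 0 0 0;0.0066 0 0.0046 0 0 0 0"}}

```text
time: 29.58
tcp_pos: [441.6, -315.2, 46.6]
tcp_rot: [[0.671, 0.573, 0.47], [0.472, -0.819, 0.325], [0.571, 0.004, -0.821]]
force: [-5.8, -3.2, 1.4]
finger_gap: 0.5
finger_force: 3.6
```

>>> {"name": "step_arm", "arguments": {"deltas": "0.0004 0 0.0003 0 0 0 0;0.0008 0 0.0006 0 0 0 0;0.0012 0 0.0008 0 0 0 0;0.0016 0 0.0011 0 0 0 0;0.002 0 0.0014 0 0 0 0;0.002 0 0.0014 0 0 0 0;0.002 0 0.0014 0 0 0 0;0.002 0 0.0014 0 0 0 0;0.002 0 0.0014 0 0 0 0;0.002 0 0.0014 0 0 0 0"}}

```text
time: 30.42
tcp_pos: [443.6, -313.8, 46.6]
tcp_rot: [[0.671, 0.573, 0.47], [0.472, -0.819, 0.325], [0.571, 0.004, -0.821]]
force: [-6.3, -3.3, 2.2]
finger_gap: 0.9
finger_force: 3.6
```

>>> {"name": "step_arm", "arguments": {"deltas": "0.0002 0 0.0001 0 0 0 0;0.0004 0 0.0003 0 0 0 0;0.0006 0 0.0004 0 0 0 0;0.0008 0 0.0005 0 0 0 0;0.0008 0 0.0005 0 0 0 0;0.0008 0 0.0005 0 0 0 0;0.0008 0 0.0005 0 0 0 0;0.0008 0 0.0005 0 0 0 0;0.0008 0 0.0005 0 0 0 0;0.0008 0 0.0005 0 0 0 0"}}

```text
time: 31.25
tcp_pos: [444.1, -313.4, 46.6]
tcp_rot: [[0.672, 0.573, 0.469], [0.473, -0.819, 0.324], [0.571, 0.004, -0.821]]
force: [-7.6, -4.2, 1.9]
finger_gap: 0.6
finger_force: 4.4
```

>>> {"name": "step_arm", "arguments": {"deltas": "0.0002 0 0.0001 0 0 0 0;0.0004 0 0.0003 0 0 0 0;0.0006 0 0.0004 0 0 0 0;0.0008 0 0.0006 0 0 0 0;0.0009 0 0.0007 0 0 0 0;0.0009 0 0.0007 0 0 0 0;0.0009 0 0.0007 0 0 0 0;0.0009 0 0.0007 0 0 0 0;0.0009 0 0.0007 0 0 0 0;0.0009 0 0.0007 0 0 0 0"}}

```text
time: 32.08
tcp_pos: [444.6, -313.2, 46.5]
tcp_rot: [[0.672, 0.574, 0.469], [0.473, -0.819, 0.324], [0.57, 0.004, -0.822]]
force: [-11.1, -6.4, 3.3]
finger_gap: 0.4
finger_force: 5.9
```

>>> {"name": "step_arm", "arguments": {"deltas": "0.0001 0 0.0001 0 0 0 0;0.0002 0 0.0001 0 0 0 0;0.0003 0 0.0002 0 0 0 0;0.0004 0 0.0003 0 0 0 0;0.0004 0 0.0003 0 0 0 0;0.0004 0 0.0003 0 0 0 0;0.0004 0 0.0003 0 0 0 0;0.0004 0 0.0003 0 0 0 0;0.0004 0 0.0003 0 0 0 0;0.0004 0 0.0003 0 0 0 0"}}

```text
time: 32.92
tcp_pos: [444.8, -313.0, 46.5]
tcp_rot: [[0.672, 0.574, 0.468], [0.474, -0.819, 0.324], [0.569, 0.004, -0.822]]
force: [-11.1, -5.7, 3.4]
finger_gap: 0.6
finger_force: 6.7
```

About 12.5 N; a little more to pass 14 N.

>>> {"name": "step_arm", "arguments": {"deltas": "0.0002 0 0.0001 0 0 0 0;0.0004 0 0.0003 0 0 0 0;0.0006 0 0.0004 0 0 0 0;0.0007 0 0.0005 0 0 0 0;0.0007 0 0.0005 0 0 0 0;0.0007 0 0.0005 0 0 0 0;0.0007 0 0.0005 0 0 0 0;0.0007 0 0.0005 0 0 0 0;0.0007 0 0.0005 0 0 0 0;0.0007 0 0.0005 0 0 0 0"}}

```text
time: 33.75
tcp_pos: [445.2, -312.8, 46.5]
tcp_rot: [[0.672, 0.574, 0.468], [0.474, -0.819, 0.323], [0.569, 0.005, -0.823]]
force: [-14.6, -6.5, 5.2]
finger_gap: 0.4
finger_force: 7.9
```

Now back off gently and rise clear, off to the right so that the cameras can see.

>>> {"name": "step_arm", "arguments": {"deltas": "-0.005 0 -0.0035 0 0 0 0;-0.015 0 -0.0105 0 0 0 0;-0.03 0 -0.021 0 0 0 0;-0.055 0 -0.0385 0 0 0 0;-0.08 0 -0.056 0 0 0 0;-0.1 0 -0.07 0 0 0 0;-0.07 0 -0.11 0 0 0 0;-0.04 0.03 -0.15 0 0 0 0;-0.02 0.06 -0.18 0 0 0 0;-0.02 0.09 -0.18 0 0 0 0"}}

```text
time: 34.58
tcp_pos: [395.3, -446.1, 182.7]
tcp_rot: [[0.669, 0.573, 0.473], [0.473, -0.82, 0.324], [0.573, 0.007, -0.819]]
force: [0.5, -0.7, 0.9]
finger_gap: 0.3
finger_force: 0.0
```

>>> {"name": "step_arm", "arguments": {"deltas": "0 0.03 0 0 0 0 0;0 0.06 0 0 0 0 0;0 0.1 0 0 0 0 0;0 0.14 0 0 0 0 0;0 0.17 0 0 0 0 0;0 0.2 0 0 0 0 0;0 0.2 0 0 0 0 0;0 0.2 0 0 0 0 0;0 0.2 0 0 0 0 0;0 0.2 0 0 0 0 0"}}

```text
time: 35.42
tcp_pos: [509.2, -608.0, 178.9]
tcp_rot: [[0.67, 0.573, 0.471], [0.471, -0.819, 0.328], [0.574, 0.002, -0.819]]
force: [-0.0, 1.0, 0.5]
finger_gap: 0.7
finger_force: 0.0
```

Run:
```python
from h import *
im,_=grab('scene'); im2,_=grab('top')
cv2.imwrite('pics/c8.png',np.hstack([cv2.resize(im[160:280,240:400],None,fx=2.45,fy=2.45),cv2.resize(im2[165:285,240:400],None,fx=2.45,fy=2.45)]))
for k,p in(('left',(296,236)),('right',(361,240))):
    b=blob(im,*p);P=onz('scene',*b[:2],36);print(k,b,P,'opening',75-(P-(O+(112*B if k=='left' else 0)))@A)
```

```text
left (np.float64(295.68685603892385), np.float64(236.21585813775997), np.float64(81.890625), array([11.   ,  9.875])) [ 444.15865649 -310.10876863   36.        ] opening 3.1438510242412008
right (np.float64(359.1968195545489), np.float64(237.66975745564363), np.float64(82.78125), array([11.125,  9.5  ])) [ 511.46506185 -399.67832673   36.        ] opening -0.6153405847486084
```

View pics/c8.png

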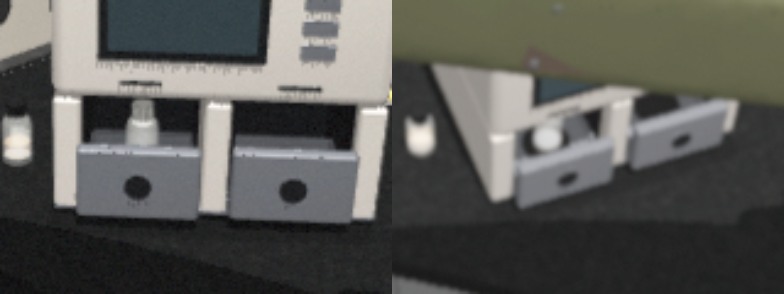

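Both drawers are latched (openings about 3 mm and -1 mm), and the vial is upright in the left one at crop (143,125). The robot is clear.

```bash
python3 -c "
from bench import finish_job
print(finish_job())"
```

```text
the job is handed in; nothing more can be done
None
```

The vial stands upright on the middle of the pad in the other drawer, to within about 1 mm when I set it down. Both drawers are latched and staying in by themselves, no push went over about 17 N in the force readings, and I handed the job in at about 35.5 s.

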